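Start a mould clamp bolt by its thread drop

TASK

The clamp bolt over the plaster mould is sitting on the mouth of its thread, not yet in it. Turn it backward (counter-clockwise from above) by the crank knob until it drops into the start of the thread, then turn it forward (clockwise) one full turn, and finish while still gripping the crank knob, holding the bolt started there. Leave the planter, the bowl and the cup standing where they are.

Things in the scene. Friction and masses are not known exactly. Their poses are not given: they have to be found in the camera images.
- stand: Fixed clamp stand: 200 x 200 mm steel base plate, white plaster mould on it (120 x 110 mm, top at 70 mm), two posts 82 mm to either side along its own y, a crossbar (top 137 mm) with a nut plate and a round brass threaded boss (60 mm diameter, top 155 mm above the table). Origin: centre of the base's underside; the bolt axis is the vertical through it. It does not move.
- boss_top (a point): Point on the vertical bolt axis, centre of the boss's top face, 155 mm above the table. The crank hub turns on this face; crank and knob always stay at the same height. Inside the knob's circle only the bolt's shank and cap stand above the crank.
- crank_knob: Black upright knob on the crank: 24 mm diameter, 50 mm tall, its axis 75 mm from the bolt axis. Origin: centre of its underside, 175 mm above the table (top 225 mm), crank arm 3 mm below. It spins freely, so a tight grip carries it round the 75 mm circle without turning the hand, and gives up to 8 mm in or out along the arm's slot against a spring (0.4 N/mm), so the circle need not be exact.
- crank (a joint): Crank angle (rad), growing FORWARD (clockwise from above); 0 with the knob on the stand's +x side. Takes 1 to 2 N at the knob. At the start the drop lies 0.5 to 5.1 rad BACKWARD, unknown where. A hard stop in the boss blocks it about 0.4 rad behind where it drops; forward without dropping meets the stop's other side. After the drop the thread runs 1.5 turns forward, then ends hard.
- bolt (a joint): Height of the bolt (m) against its start: 0 on the thread mouth, about -0.010 once dropped into the thread start, then 10 mm lower per full turn forward: about -0.020 after one turn. The bolt turns with the crank but slides freely through the crank hub and sinks by its own weight (4 N).
- bolt_top (a point): Centre of the top of the bolt's round steel cap (23 mm diameter, on a 14 mm square shank), on the bolt axis, 56 mm above the boss top at the start (211 mm above the table), 46 mm after the drop, 36 mm after one turn.
- planter: Bystander: small square blue-glazed planter, 66 mm wide with a wavy rim about 80 mm across, 60 mm tall, standing beside the stand on its +y side; origin at the centre of its underside.
- bowl: Bystander: white bowl, 90 mm diameter, 45 mm tall, standing beside the stand on its -y side; origin at the centre of its underside.
- cup: Bystander: terracotta cup, 64 mm diameter, 60 mm tall, standing on the stand's far (+x) side; origin at the centre of its underside.

How it is judged:
On the way:
1. the bolt was turned back until it dropped into the thread start (value of joint bolt between -0.0125 and -0.008 m), for 0.1 s.
At the end, for the whole second after the job is handed in: The bolt stands 20 mm (within 2 mm, that is within about 70 degrees of crank) below its start on the thread mouth: one turn past the drop. The crank is at rest, the fingers grip the crank knob with more than 3 N, and planter, bowl and cup stand upright within 20 mm of where they were (value of joint bolt between -0.022 and -0.018 m and contact force between the fingers and crank_knob above 3 N and velocity of joint crank between -0.1 and 0.1 rad/s and distance of each of planter, bowl, cup from where it was at the start of the episode below 0.02 m and angle between each of planter, bowl, cup's own z axis and vertical below 0.2 rad); the arm keeps its last pose, push and grip.
It fails at once if planter knocked or moved (distance of planter from where it was at the start of the episode above 0.03 m or angle between planter's own z axis and vertical above 0.5 rad).
It fails at once if bowl knocked or moved (distance of bowl from where it was at the start of the episode above 0.03 m or angle between bowl's own z axis and vertical above 0.5 rad).
It fails at once if cup knocked or moved (distance of cup from where it was at the start of the episode above 0.03 m or angle between cup's own z axis and vertical above 0.5 rad).
It also fails if it takes over 72 s, if anything falls off the work surface, if the arm or the gripper's body presses on something with over 40 N, if the wrist force passes 120 N, or if a joint passes its speed limit or range.

ROBOT

A 7-joint arm with a two-finger parallel gripper is mounted at the origin on the work surface. World frame = base frame: x ahead of the robot, y to its left, z up, the work surface at z = 0. Lengths are in m, angles in rad, forces in N, time in s.
With the tool pointing down it reaches from about 0.425 to 0.925 m from the base axis. Payload 6.8 kg.
Tool frame: the origin (TCP) lies on the centre line of the jaws, within the pads' length; the fingertips stand bot.finger_overhang ahead of it and the grasp point (between the pads) lies 3 mm ahead of it (bot.finger_overhang is the distance from the TCP to the fingertips, in m); z points along the fingers, y is the direction in which the jaws open and shut (so a half turn about z gives the same grasp; the last joint's range is limited). The gripper opens to 85 mm and grips with 20 to 120 N. Pads are 22 mm wide; open, the fingers measure 114 mm over their backs; the gripper's body (76 mm by 85 mm) begins 54 mm behind the grasp point. The pads swing forward as they close: fully open they stand 13 mm farther back than shut.
Start: joints at [-1.291, 0.477, 0.022, 1.555, -0.011, 1.109, -0.083], TCP at [0.255, 0.625, 0.253] pointing down, gripper open.
Joint ranges: [-2.96, 2.96], [-0.34, 2.1], [-1.41, 1.46], [0.24, 2.44], [-1.37, 4.51], [0.17, 1.92], [-2.96, 2.96]. Speed limits (rad/s): [2.39, 2.39, 3.14, 3.14, 3.14, 3.14, 3.14].

INTERFACE

Orientations are given as a unit quaternion [w, x, y, z].
In Python, from station import bot gives the robot as it stands.
- The arm moves only by the tool drive_tool, never from a script. Its argument "increments" is text: rows parted by semicolons, each of 4 numbers parted by spaces: the shift along the world's x, y, z in m, then the turn about the world's z in rad. In form: tx ty tz spin; .... A call has 1 to 12 rows; each row shifts and turns the commanded pose from where the row before left it; what a row does not reach is not made up. A row lasts 1/12 s, in which the tool goes at most 41.7 mm and 7.16 degrees, less where a joint would pass 70% of its speed; a pose out of reach is approached as far as the arm can. A call is refused whole if a number of a shift passes 0.0417 or a number of a turn 0.125, either way. A call with a gripper value outside its range is refused whole. "grip" is the opening, from 0 (shut) to 1 (fully open), set as the call begins (left out, the last holds). The fingers move at their own pace and stop on an object; "squeeze" is the grip in N (left out, the last holds). Time passes only in rows, so rows that do not move let the fingers close. It gives the time, the measured TCP pose, the force and the opening at its end, in the units of the state.
- bot.get_obs(): the state, without advancing time (a new reading comes with each control period).
- bot.read_camera(name): name is "scene" or "side" or "wrist"; returns the picture (384x512x3 uint8, red, green, blue); there is no depth.
- bot.calibration(name): a dict with "fx", "fy", "cx", "cy" (pixels), "distortion" ([k1, k2, p1, p2, k3] as OpenCV has them; the pictures are not rectified), "camera_from_world" (4x4, takes a point from world to camera coordinates). Camera axes: x right, y down, z forward; pixel columns grow to the right and rows downward; lengths in m; the calibration is good to about 2 mm. A picture is of the moment at which its call begins: read the wrist's pose just before it. calibration takes no time and is no camera call; for the wrist camera it gives the pose at the moment of the call.
- bot.hand_in(): hands the job in, once; it reports no verdict.
The state is a dict: "t": time; "q": joint angles; "joint_vel": joint speeds; "joint_torque": joint torques, N m; "eef_pos": TCP position; "tool_rot": TCP orientation; "contact_force": force on the tool from outside, world axes, zero at the start; "torque": the same for the moment, N m; "gripper_width": opening from 0.0 (shut) to 1.0 (fully open).
Only numpy, scipy, OpenCV 4.12 (cv2) and the standard library are available. Lean on these libraries where they do the work, as an engineer would, in place of code of your own. Each camera call takes 0.05 s, during which the arm holds its last target.

## Working session

There is one attempt and no reset: what is moved stays moved. The work goes in short steps, Python scripts to look and compute and a tool call to move; the robot and the scene stay as the last step left them, time stands still between calls to the robot, and variables do not carry over. Pictures are saved under pics/ and viewed, and the job is handed in when it is done.

Besides the shell and the picture viewer there is one more tool, called after "Request:" as a command line: name --argument value ..., lists and objects as JSON in quotes. drive_tool: Moves the arm, as the interface text tells. Its arguments: {"type":"object","properties":{"increments":{"type":"string"},"grip":{"type":"number"},"squeeze":{"type":"number"}},"required":["increments"]}

```bash
mkdir -p pics; ls
python3 - <<'E'
from station import bot
import cv2
o=bot.get_obs(); print(o); print(bot.finger_overhang)
for n in ("scene","side","wrist"):
    c=bot.calibration(n); print(n,c)
    cv2.imwrite(f"pics/{n}0.png",bot.read_camera(n)[:,:,::-1])
E
```

```text
pics
{'t': 0.0, 'q': array([-1.29112801,  0.47776326,  0.02232907,  1.5564607 , -0.01152335,
        1.10929471, -0.08308816]), 'joint_vel': array([ 2.23108768e-03, -4.62755826e-04, -3.63245132e-04,  6.69566385e-05,
        5.26299889e-05, -3.53446518e-06,  1.29793407e-03]), 'joint_torque': array([ 2.48969618e-04, -5.96465313e+01,  1.60800677e+00, -2.81175578e+01,
        1.24623507e-02,  9.62721213e-03, -1.73072215e-05]), 'eef_pos': array([0.25502261, 0.62437078, 0.25234626]), 'tool_rot': array([-1.20476467e-04,  1.92655742e-01,  9.81265997e-01, -8.91095533e-04]), 'contact_force': array([-0.31753028, -0.42271396,  0.12649551]), 'torque': array([-0.01622046, -0.01941238,  0.00577924]), 'gripper_width': 1.0001769735220198}
0.022
scene {'fx': 422.96881261815804, 'fy': 422.96881261815804, 'cx': 256.13667486105214, 'cy': 200.98674724317215, 'distortion': array([-0.09125197,  0.        ,  0.        ,  0.        ,  0.        ]), 'camera_from_world': array([[-0.51770829,  0.85544249, -0.0140094 ,  0.27626701],
       [ 0.71480685,  0.42348251, -0.5565193 , -0.40366925],
       [-0.47013752,
[... 425 characters left out ...]
97,  0.29870048],
       [ 0.28473157,  0.82763155, -0.48368787,  0.71175297],
       [ 0.        ,  0.        ,  0.        ,  1.        ]])}
wrist {'fx': 341.1839919033664, 'fy': 341.1839919033664, 'cx': 252.1926027290332, 'cy': 195.59203130815936, 'distortion': array([-0.03808575,  0.        ,  0.        ,  0.        ,  0.        ]), 'camera_from_world': array([[ 3.77655129e-01,  9.25946083e-01, -6.74190022e-04,
        -6.73220923e-01],
       [ 8.81792605e-01, -3.59424402e-01,  3.05378290e-01,
        -4.07316869e-02],
       [ 2.82521511e-01, -1.15922173e-01, -9.52230878e-01,
         3.80517574e-01],
       [ 0.00000000e+00,  0.00000000e+00,  0.00000000e+00,
         1.00000000e+00]])}
```

View pics/scene0.png

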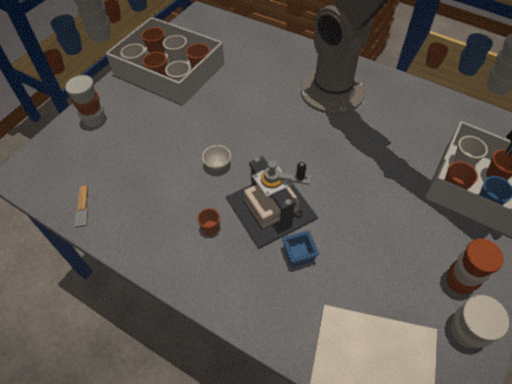

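View pics/side0.png

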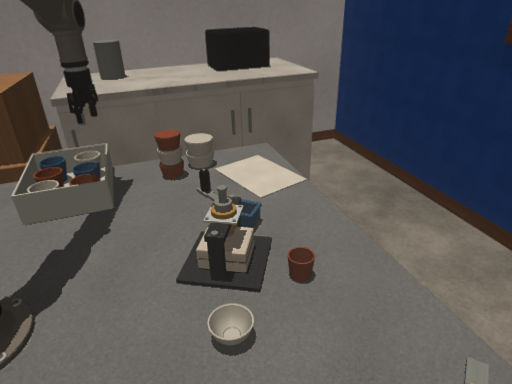

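View pics/wrist0.png

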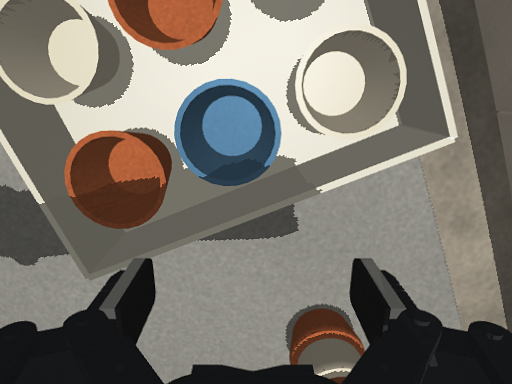

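The scene view shows the stand at about (272,205), with the cap near (272,168) and the knob near (301,170). The side view has the cap near (222,190) and the knob near (204,181). I'll zoom in to measure them.

```bash
cat > h.py <<'E'
import numpy as np, cv2
def K(c): return np.array([[c['fx'],0,c['cx']],[0,c['fy'],c['cy']],[0,0,1.]])
def ray(c,uv):
    p=cv2.undistortPoints(np.array([[uv]],float),K(c),c['distortion'])[0,0]
    T=c['camera_from_world'];R=T[:3,:3];o=-R.T@T[:3,3];d=R.T@np.array([p[0],p[1],1.]);return o,d/np.linalg.norm(d)
def onz(c,uv,z):
    o,d=ray(c,uv);return o+d*(z-o[2])/d[2]
def tri(rs):
    A=sum(np.eye(3)-np.outer(d,d) for o,d in rs);b=sum((np.eye(3)-np.outer(d,d))@o for o,d in rs)
    x=np.linalg.solve(A,b);return x,[np.linalg.norm(np.cross(x-o,d)) for o,d in rs]
def proj(c,P):
    T=c['camera_from_world'];return cv2.projectPoints(np.array([P],float),cv2.Rodrigues(T[:3,:3])[0],T[:3,3],K(c),c['distortion'])[0].reshape(-1,2)
E
python3 - <<'E'
import cv2
a=cv2.imread('pics/scene0.png')[140:270,190:330];cv2.imwrite('pics/sc_crop.png',cv2.resize(a,None,fx=4.2,fy=4.2,interpolation=cv2.INTER_CUBIC))
a=cv2.imread('pics/side0.png')[155:295,170:310];cv2.imwrite('pics/sd_crop.png',cv2.resize(a,None,fx=4.2,fy=4.2,interpolation=cv2.INTER_CUBIC))
E
```

```text
(no output)
```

View pics/sc_crop.png

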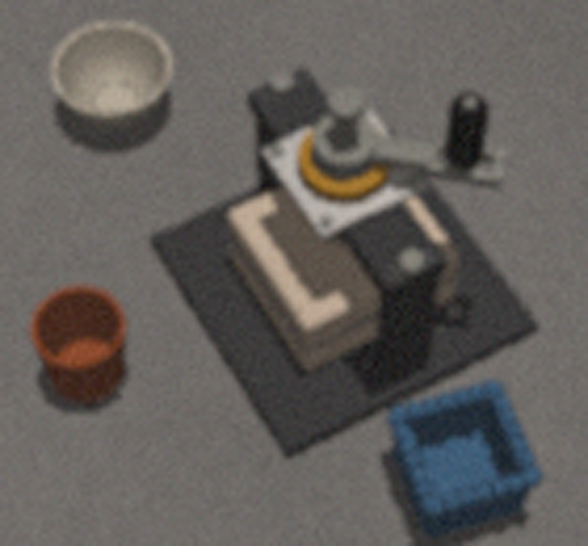

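View pics/sd_crop.png

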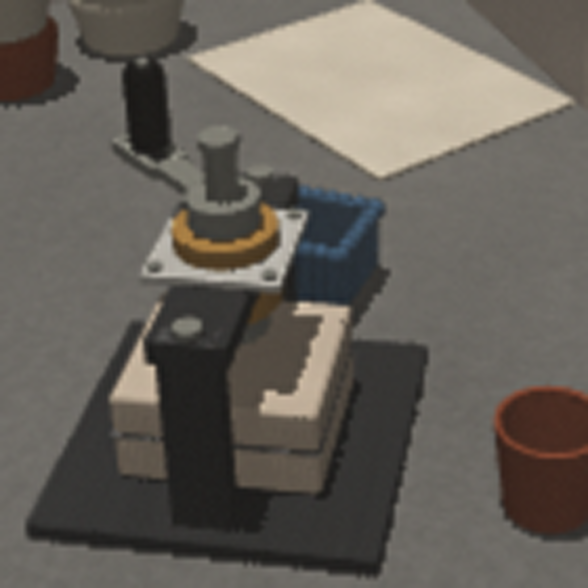

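Run:
```python
from station import bot
from h import *
S=bot.calibration('scene');D=bot.calibration('side')
s=lambda x,y:((x+.5)/4.2-.5+190,(y+.5)/4.2-.5+140)
d=lambda x,y:((x+.5)/4.2-.5+170,(y+.5)/4.2-.5+155)
for n,a,b,z in (('cap',s(347,101),d(220,137),.211),('knob',s(470,101),d(145,65),.225)):
    print(n,tri([ray(S,a),ray(D,b)]),onz(S,a,z),onz(D,b,z))
for p in ((152,240),(290,456),(537,328)): print('base S',onz(S,s(*p),.012))
for p in ((30,530),(380,570),(427,348)): print('base D',onz(D,d(*p),.012))
print('boss ring S',onz(S,s(342,150),.16))
print('cup',onz(S,s(78,325),.06),onz(D,d(548,415),.06))
print('bowl',onz(S,s(112,70),.045)); print('planter',onz(S,s(462,435),.06))
```

```text
cap (array([0.55517369, 0.06468359, 0.20860193]), [np.float64(9.321941832678663e-05), np.float64(9.321941832697118e-05)]) [0.55697221 0.06558901 0.211     ] [0.55407837 0.06033848 0.211     ]
knob (array([0.5306743 , 0.13433343, 0.22577939]), [np.float64(0.0005398493471415602), np.float64(0.0005398493471416309)]) [0.52946359 0.13420974 0.225     ] [0.53130368 0.13524071 0.225     ]
base S [ 0.59653759 -0.0677652   0.012     ]
base S [0.69401161 0.10542474 0.012     ]
base S [0.52274918 0.20070342 0.012     ]
base D [0.42033693 0.0198022  0.012     ]
base D [ 0.59016011 -0.0785168   0.012     ]
base D [0.68789585 0.09782615 0.012     ]
boss ring S [0.55685716 0.06289898 0.16      ]
cup [ 0.70376942 -0.05118637  0.06      ] [ 0.70186173 -0.0468492   0.06      ]
bowl [ 0.50221281 -0.1627905   0.045     ]
planter [0.64695156 0.2043754  0.06      ]
```

The two views agree. The bolt axis is at about (0.556, 0.063). The knob is at about (0.5305, 0.1345), which puts it 76 mm from the axis at 110° in the world frame. I'll move above the knob first.

Request:
drive_tool --increments "0.010 -0.018 0.012 0;0.018 -0.032 0.012 0;0.018 -0.032 0.012 0;0.018 -0.032 0.004 0;0.018 -0.032 0 0;0.018 -0.032 0 0;0.018 -0.032 0 0;0.018 -0.032 0 0;0.018 -0.032 0 0;0.018 -0.032 0 0;0.018 -0.032 0 0;0.018 -0.032 0 0" --grip 1 --squeeze 60

```text
t: 1.15
eef_pos: [0.4637, 0.2531, 0.2933]
tool_rot: [-0.0, 0.193, 0.981, 0.0]
contact_force: [0.7, 0.3, -0.2]
gripper_width: 1.001
```

Request:
drive_tool --increments "0.017 -0.030 0 0;0.017 -0.030 0 0;0.017 -0.030 0 0;0.0165 -0.0285 0 0;0 0 0 0;0 0 0 0"

```text
t: 1.65
eef_pos: [0.5314, 0.1341, 0.2931]
tool_rot: [-0.0, 0.195, 0.981, -0.0]
contact_force: [-0.2, 0.9, 0.3]
gripper_width: 0.999
```

Run:
```python
from station import bot
from h import *
o=bot.get_obs();print(o['t'],o['eef_pos'],o['tool_rot'])
for n in ('wrist','side','scene'):
    c=bot.calibration(n); im=bot.read_camera(n)[:,:,::-1].copy()
    cv2.imwrite(f'pics/{n}1.png',im)
    if n=='wrist':
        print(proj(c,[[.5305,.1345,.225],[.556,.063,.211],o['eef_pos']]))
        np.save('w.npy',c['camera_from_world'])
```

```text
1.65 [0.53135788 0.13410371 0.29314628] [-7.46890365e-06  1.94989058e-01  9.80805365e-01 -3.20544263e-04]
[[254.07651834 220.86538976]
 [171.81323406 281.96367512]
 [254.89804521 285.27989315]]
```

View pics/wrist1.png

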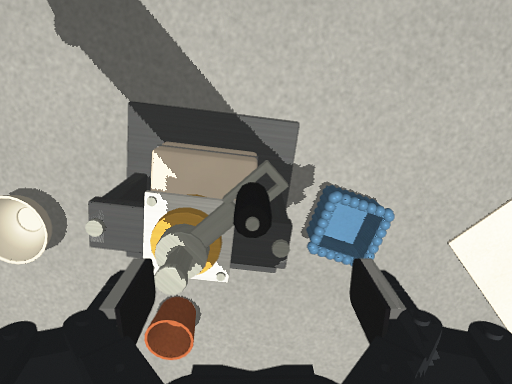

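View pics/side1.png

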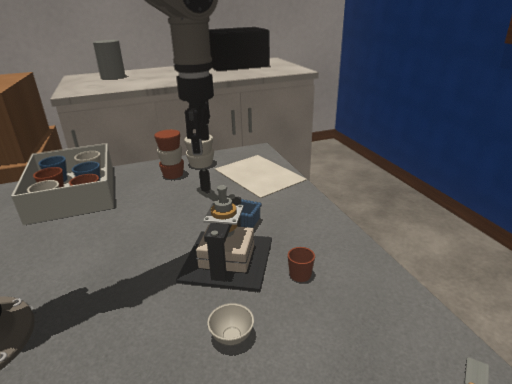

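The wrist view shows the knob top at (252,223) against a predicted (254,221), and the cap at (170,282) against (172,282). That is good to about 1 mm. I'll descend and grip.

Request:
drive_tool --increments "0 0 -0.02 0;0 0 -0.02 0;0 0 -0.02 0;0 0 -0.015 0;0 0 -0.009 0;0 0 0 0;0 0 0 0"

```text
t: 2.38
eef_pos: [0.5305, 0.1373, 0.2094]
tool_rot: [-0.0, 0.192, 0.981, -0.0]
contact_force: [-0.1, -1.0, 0.4]
gripper_width: 0.996
```

Request:
drive_tool --increments "0 0 0 0;0 0 0 0;0 0 0 0;0 0 0 0;0 0 0 0;0 0 0 0;0 0 0 0;0 0 0 0;0 0 0 0" --grip 0 --squeeze 60

```text
t: 3.13
eef_pos: [0.5312, 0.1363, 0.2098]
tool_rot: [0.0, 0.193, 0.981, 0.0]
contact_force: [0.8, -0.2, 5.2]
gripper_width: 0.263
```

```bash
cat > look.py <<'E'
import sys
from station import bot
from h import *
tag=sys.argv[1]; names=sys.argv[2].split(',')
o=bot.get_obs();p=o['eef_pos']
print('t',round(o['t'],2),'tcp',p.round(4),'F',o['contact_force'].round(1),'g',round(o['gripper_width'],3),'ang',np.degrees(np.arctan2(p[1]-.063,p[0]-.556)).round(1),'r',np.hypot(p[1]-.063,p[0]-.556).round(4))
out=[]
for n in names:
    c=bot.calibration(n); im=bot.read_camera(n)[:,:,::-1].copy()
    uv=proj(c,[[.556,.063,.211],[.556,.063,.201],[.556,.063,.191]])
    print(n,uv.round(1).tolist())
    cx,cy=[int(v) for v in uv[1]]; h=48 if n!='wrist' else 96
    x0=max(0,min(512-2*h,cx-h));y0=max(0,min(384-2*h,cy-h))
    out.append(cv2.resize(im[y0:y0+2*h,x0:x0+2*h],(390,390),interpolation=cv2.INTER_CUBIC)); print('crop',n,x0,y0,390/(2*h))
cv2.imwrite(f'pics/{tag}.png',np.hstack(out[:2]))
E
python3 look.py g0 side,wrist
```

```text
t 3.13 tcp [0.5312 0.1363 0.2098] F [ 0.8 -0.2  5.2] g 0.263 ang 108.7 r 0.0774
side [[222.5, 186.6], [222.8, 190.5], [223.1, 194.3]]
crop side 174 142 4.0625
wrist [[127.2, 381.7], [134.2, 365.1], [140.4, 350.1]]
crop wrist 38 192 2.03125
```

View pics/g0.png

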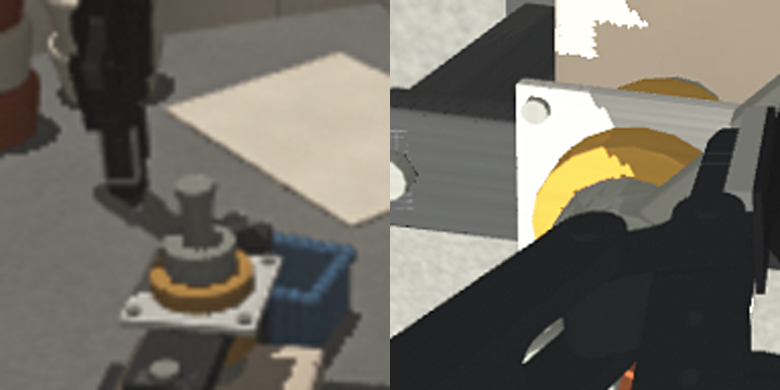

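Run:
```python
import numpy as np
a0=np.radians(109.2); st=0.08; r=.076
for k in range(0,64,4):
    th=a0+st*np.arange(k,k+5); P=np.c_[np.cos(th),np.sin(th)]*r
    print(k,round(np.degrees(th[-1])%360), ';'.join('%.4f %.4f 0 0'%tuple(d) for d in np.diff(P,axis=0)))
```

```text
0 128 -0.0057 -0.0022 0 0;-0.0055 -0.0027 0 0;-0.0052 -0.0031 0 0;-0.0050 -0.0035 0 0
4 146 -0.0047 -0.0039 0 0;-0.0043 -0.0043 0 0;-0.0040 -0.0046 0 0;-0.0036 -0.0049 0 0
8 164 -0.0032 -0.0052 0 0;-0.0028 -0.0054 0 0;-0.0023 -0.0056 0 0;-0.0019 -0.0058 0 0
12 183 -0.0014 -0.0059 0 0;-0.0009 -0.0060 0 0;-0.0005 -0.0061 0 0;0.0000 -0.0061 0 0
16 201 0.0005 -0.0061 0 0;0.0010 -0.0060 0 0;0.0015 -0.0059 0 0;0.0019 -0.0058 0 0
20 219 0.0024 -0.0056 0 0;0.0028 -0.0054 0 0;0.0033 -0.0051 0 0;0.0037 -0.0049 0 0
24 238 0.0040 -0.0046 0 0;0.0044 -0.0042 0 0;0.0047 -0.0039 0 0;0.0050 -0.0035 0 0
28 256 0.0053 -0.0031 0 0;0.0055 -0.0026 0 0;0.0057 -0.0022 0 0;0.0058 -0.0017 0 0
32 274 0.0059 -0.0012 0 0;0.0060 -0.0008 0 0;0.0061 -0.0003 0 0;0.0061 0.0002 0 0
36 293 0.0060 0.0007 0 0;0.0060 0.0012 0 0;0.0059 0.0016 0 0;0.0057 0.0021 0 0
40 311 0.0055 0.0026 0 0;0.0053 0.0030 0 0;0.0050 0.0034 0 0;0.0048 0.0038 0 0
44 329 0.0044 0.0042 0 0;0.0041 0.0045 0 0;0.0037 0.0048 0 0;0.0033 0.0051 0 0
48 348 0.0029 0.0053 0 0;0.0025 0.0056 0 0;0.0020 0.0057 0 0;0.0015 0.0059 0 0
52 6 0.0011 0.0060 0 0;0.0006 0.0060 0 0;0.0001 0.0061 0 0;-0.0004 0.0061 0 0
56 24 -0.0009 0.0060 0 0;-0.0013 0.0059 0 0;-0.0018 0.0058 0 0;-0.0023 0.0056 0 0
60 43 -0.0027 0.0054 0 0;-0.0031 0.0052 0 0;-0.0035 0.0049 0 0;-0.0039 0.0046 0 0
```

Request:
drive_tool --increments "-0.0057 -0.0022 0 0;-0.0055 -0.0027 0 0;-0.0052 -0.0031 0 0;-0.0050 -0.0035 0 0;-0.0047 -0.0039 0 0;-0.0043 -0.0043 0 0;-0.0040 -0.0046 0 0;0 0 0 0"

```text
t: 3.9
eef_pos: [0.4955, 0.1109, 0.2097]
tool_rot: [-0.0, 0.193, 0.981, -0.0]
contact_force: [-0.1, -1.9, 7.5]
gripper_width: 0.26
```

```bash
python3 look.py g1 side,scene
```

```text
t 3.9 tcp [0.4955 0.1109 0.2097] F [-0.1 -1.9  7.5] g 0.26 ang 141.6 r 0.0772
side [[222.5, 186.6], [222.8, 190.5], [223.1, 194.3]]
crop side 174 142 4.0625
scene [[271.5, 163.0], [271.5, 165.5], [271.4, 167.9]]
crop scene 223 117 4.0625
```

View pics/g1.png

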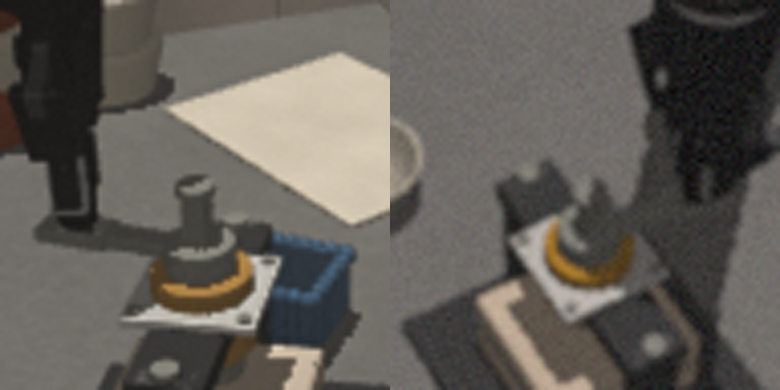

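The cap is still at crop (194,183), so the bolt has not dropped. The crank is following the hand. I'll continue.

Request:
drive_tool --increments "-0.0036 -0.0049 0 0;-0.0032 -0.0052 0 0;-0.0028 -0.0054 0 0;-0.0023 -0.0056 0 0"

```text
t: 4.33
eef_pos: [0.4842, 0.0912, 0.2098]
tool_rot: [0.0, 0.192, 0.981, 0.001]
contact_force: [0.4, 1.1, 6.1]
gripper_width: 0.262
```

```bash
python3 look.py g2 side,scene
```

```text
t 4.33 tcp [0.4842 0.0912 0.2098] F [0.4 1.1 6.1] g 0.262 ang 158.5 r 0.0771
side [[222.5, 186.6], [222.8, 190.5], [223.1, 194.3]]
crop side 174 142 4.0625
scene [[271.5, 163.0], [271.5, 165.5], [271.4, 167.9]]
crop scene 223 117 4.0625
```

View pics/g2.png

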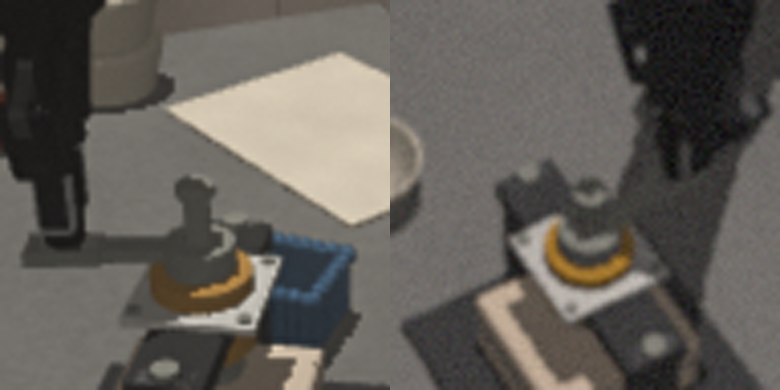

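The cap top is still at crop row ~182. Continuing.

Request:
drive_tool --increments "-0.0019 -0.0058 0 0;-0.0014 -0.0059 0 0;-0.0009 -0.0060 0 0;-0.0005 -0.0061 0 0"

```text
t: 4.77
eef_pos: [0.4794, 0.0676, 0.2097]
tool_rot: [0.0, 0.192, 0.981, 0.001]
contact_force: [0.8, 1.9, 6.4]
gripper_width: 0.269
```

```bash
python3 look.py g3 side,scene
```

```text
t 4.77 tcp [0.4794 0.0676 0.2097] F [0.8 1.9 6.4] g 0.269 ang 176.6 r 0.0767
side [[222.5, 186.6], [222.8, 190.5], [223.1, 194.3]]
crop side 174 142 4.0625
scene [[271.5, 163.0], [271.5, 165.5], [271.4, 167.9]]
crop scene 223 117 4.0625
```

View pics/g3.png

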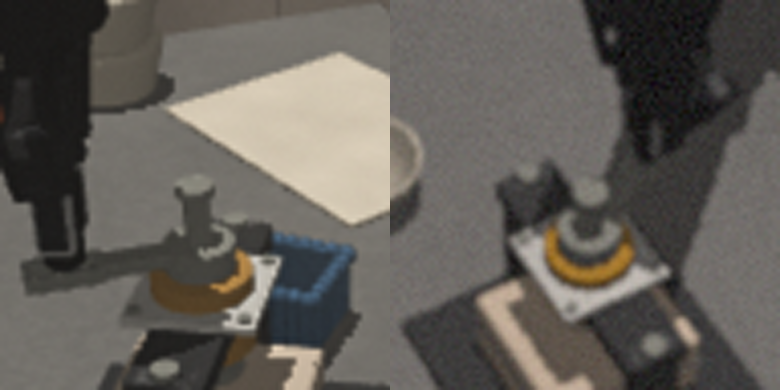

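The cap top is still at row ~183. Continuing.

Request:
drive_tool --increments "0.0000 -0.0061 0 0;0.0005 -0.0061 0 0;0.0010 -0.0060 0 0;0.0015 -0.0059 0 0"

```text
t: 5.2
eef_pos: [0.4823, 0.0435, 0.2097]
tool_rot: [-0.0, 0.192, 0.981, 0.001]
contact_force: [0.2, 1.6, 8.0]
gripper_width: 0.263
```

```bash
python3 look.py g4 side,scene
```

```text
t 5.2 tcp [0.4823 0.0435 0.2097] F [0.2 1.6 8. ] g 0.263 ang -165.2 r 0.0762
side [[222.5, 186.6], [222.8, 190.5], [223.1, 194.3]]
crop side 174 142 4.0625
scene [[271.5, 163.0], [271.5, 165.5], [271.4, 167.9]]
crop scene 223 117 4.0625
```

View pics/g4.png

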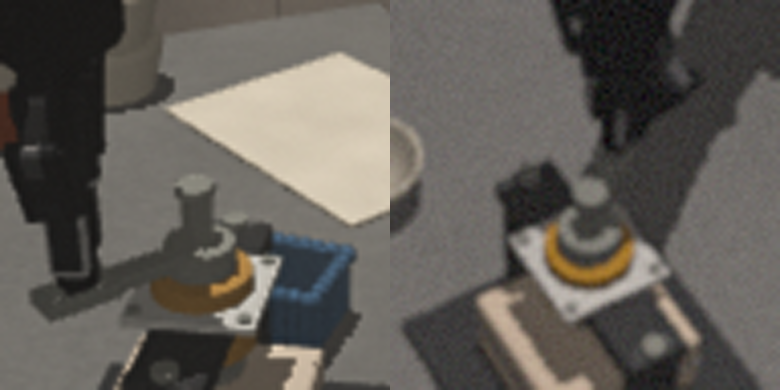

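The bolt has still not dropped: the cap is at row 183 in the side view and row 192 in the scene view. Continuing.

Request:
drive_tool --increments "0.0019 -0.0058 0 0;0.0024 -0.0056 0 0;0.0028 -0.0054 0 0;0.0033 -0.0051 0 0"

```text
t: 5.63
eef_pos: [0.4926, 0.0215, 0.2097]
tool_rot: [-0.0, 0.192, 0.981, 0.001]
contact_force: [-0.3, 1.1, 8.7]
gripper_width: 0.268
```

```bash
python3 look.py g5 side,scene
```

```text
t 5.63 tcp [0.4926 0.0215 0.2097] F [-0.3  1.1  8.7] g 0.268 ang -146.8 r 0.0758
side [[222.5, 186.6], [222.8, 190.5], [223.1, 194.3]]
crop side 174 142 4.0625
scene [[271.5, 163.0], [271.5, 165.5], [271.4, 167.9]]
crop scene 223 117 4.0625
```

View pics/g5.png

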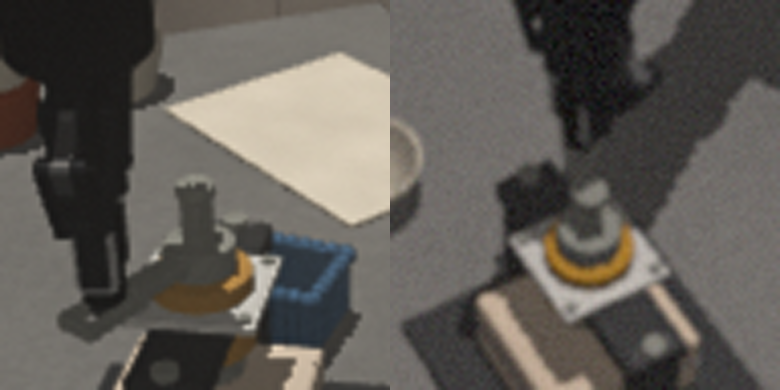

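Not dropped yet. Continuing.

Request:
drive_tool --increments "0.0037 -0.0049 0 0;0.0040 -0.0046 0 0;0.0044 -0.0042 0 0;0.0047 -0.0039 0 0"

```text
t: 6.07
eef_pos: [0.5093, 0.0038, 0.2097]
tool_rot: [-0.0, 0.193, 0.981, 0.0]
contact_force: [-1.1, 1.1, 9.2]
gripper_width: 0.27
```

```bash
python3 look.py g6 side,scene
```

```text
t 6.07 tcp [0.5093 0.0038 0.2097] F [-1.1  1.1  9.2] g 0.27 ang -128.3 r 0.0754
side [[222.5, 186.6], [222.8, 190.5], [223.1, 194.3]]
crop side 174 142 4.0625
scene [[271.5, 163.0], [271.5, 165.5], [271.4, 167.9]]
crop scene 223 117 4.0625
```

View pics/g6.png

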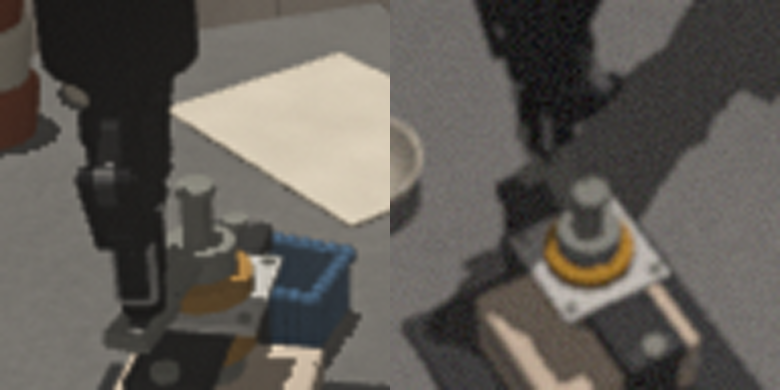

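Still up after about 2.1 rad. Continuing.

Request:
drive_tool --increments "0.0050 -0.0035 0 0;0.0053 -0.0031 0 0;0.0055 -0.0026 0 0;0.0057 -0.0022 0 0"

```text
t: 6.5
eef_pos: [0.5308, -0.0078, 0.2097]
tool_rot: [-0.001, 0.193, 0.981, 0.0]
contact_force: [-1.6, 1.3, 8.8]
gripper_width: 0.266
```

```bash
python3 look.py g7 side,scene
```

```text
t 6.5 tcp [ 0.5308 -0.0078  0.2097] F [-1.6  1.3  8.8] g 0.266 ang -109.6 r 0.0752
side [[222.5, 186.6], [222.8, 190.5], [223.1, 194.3]]
crop side 174 142 4.0625
scene [[271.5, 163.0], [271.5, 165.5], [271.4, 167.9]]
crop scene 223 117 4.0625
```

View pics/g7.png

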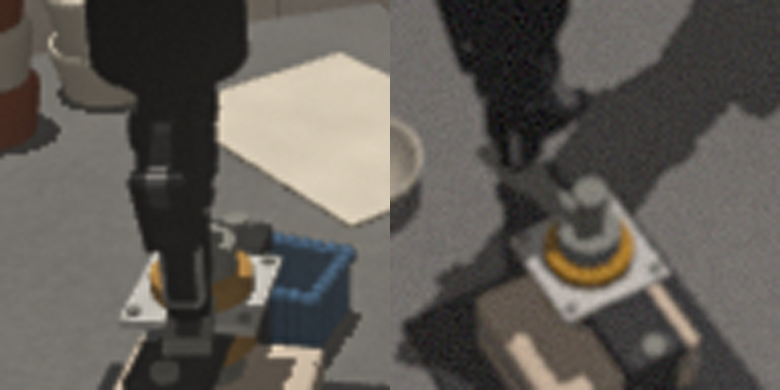

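The side view is blocked here. In the scene view the cap is still at row ~190, and a drop would put it near 200. Continuing.

Request:
drive_tool --increments "0.0058 -0.0017 0 0;0.0059 -0.0012 0 0;0.0060 -0.0008 0 0;0.0061 -0.0003 0 0"

```text
t: 6.93
eef_pos: [0.5545, -0.012, 0.2097]
tool_rot: [-0.001, 0.193, 0.981, 0.0]
contact_force: [-0.6, 0.3, 8.9]
gripper_width: 0.266
```

```bash
python3 look.py g8 scene,side
```

```text
t 6.93 tcp [ 0.5545 -0.012   0.2097] F [-0.6  0.3  8.9] g 0.266 ang -91.2 r 0.075
scene [[271.5, 163.0], [271.5, 165.5], [271.4, 167.9]]
crop scene 223 117 4.0625
side [[222.5, 186.6], [222.8, 190.5], [223.1, 194.3]]
crop side 174 142 4.0625
```

View pics/g8.png

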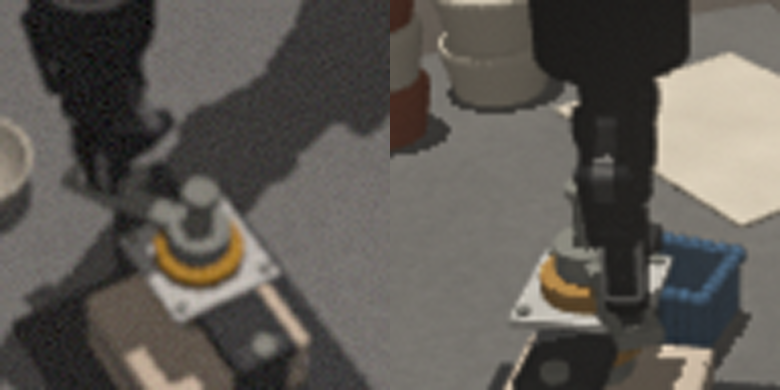

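Scene cap row is ~190, so it has not dropped. Continuing.

Request:
drive_tool --increments "0.0061 0.0002 0 0;0.0060 0.0007 0 0;0.0060 0.0012 0 0;0.0059 0.0016 0 0"

```text
t: 7.37
eef_pos: [0.5785, -0.0085, 0.2097]
tool_rot: [-0.001, 0.193, 0.981, 0.0]
contact_force: [-1.5, -0.5, 9.0]
gripper_width: 0.266
```

```bash
python3 look.py g9 scene,side
```

```text
t 7.37 tcp [ 0.5785 -0.0085  0.2097] F [-1.5 -0.5  9. ] g 0.266 ang -72.5 r 0.0749
scene [[271.5, 163.0], [271.5, 165.5], [271.4, 167.9]]
crop scene 223 117 4.0625
side [[222.5, 186.6], [222.8, 190.5], [223.1, 194.3]]
crop side 174 142 4.0625
```

View pics/g9.png

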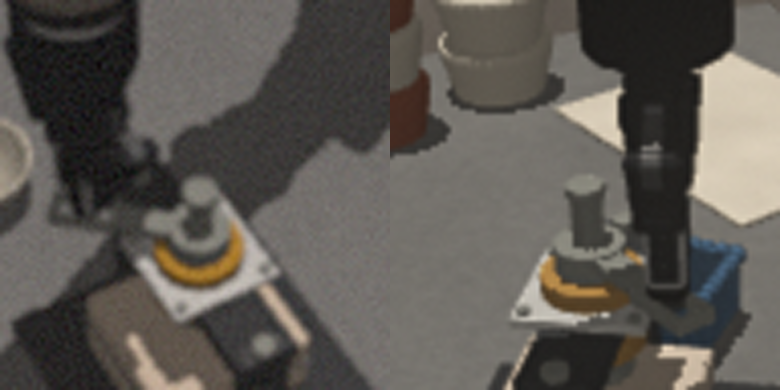

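Side cap row is 183 again, still up after about 3.1 rad.

Request:
drive_tool --increments "0.0057 0.0021 0 0;0.0055 0.0026 0 0;0.0053 0.0030 0 0;0.0050 0.0034 0 0"

```text
t: 7.8
eef_pos: [0.6001, 0.0024, 0.2097]
tool_rot: [-0.001, 0.193, 0.981, -0.0]
contact_force: [-2.3, -0.9, 8.4]
gripper_width: 0.263
```

```bash
python3 look.py g10 scene,side
```

```text
t 7.8 tcp [0.6001 0.0024 0.2097] F [-2.3 -0.9  8.4] g 0.263 ang -54.0 r 0.0749
scene [[271.5, 163.0], [271.5, 165.5], [271.4, 167.9]]
crop scene 223 117 4.0625
side [[222.5, 186.6], [222.8, 190.5], [223.1, 194.3]]
crop side 174 142 4.0625
```

View pics/g10.png

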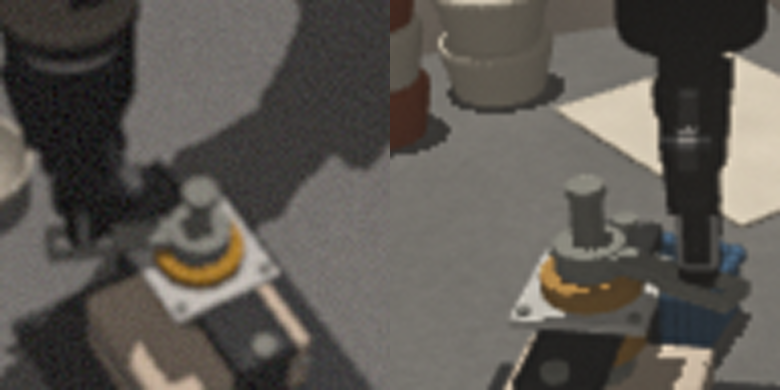

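Still up. Continuing.

Request:
drive_tool --increments "0.0048 0.0038 0 0;0.0044 0.0042 0 0;0.0041 0.0045 0 0;0.0037 0.0048 0 0"

```text
t: 8.23
eef_pos: [0.6171, 0.0196, 0.2098]
tool_rot: [-0.0, 0.193, 0.981, -0.0]
contact_force: [-1.2, -0.2, 8.0]
gripper_width: 0.266
```

```bash
python3 look.py g11 scene,side
```

```text
t 8.23 tcp [0.6171 0.0196 0.2098] F [-1.2 -0.2  8. ] g 0.266 ang -35.4 r 0.075
scene [[271.5, 163.0], [271.5, 165.5], [271.4, 167.9]]
crop scene 223 117 4.0625
side [[222.5, 186.6], [222.8, 190.5], [223.1, 194.3]]
crop side 174 142 4.0625
```

View pics/g11.png

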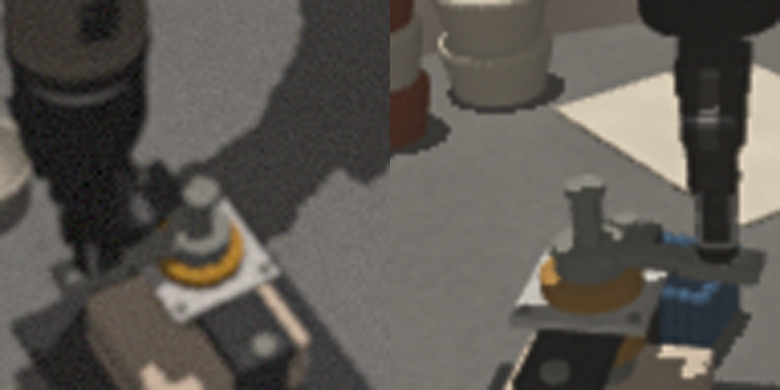

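Still up, at about 3.76 rad.

Request:
drive_tool --increments "0.0033 0.0051 0 0;0.0029 0.0053 0 0;0.0025 0.0056 0 0;0.0020 0.0057 0 0"

```text
t: 8.67
eef_pos: [0.6279, 0.0412, 0.2098]
tool_rot: [-0.0, 0.193, 0.981, -0.0]
contact_force: [-0.8, -1.1, 7.0]
gripper_width: 0.268
```

```bash
python3 look.py g12 scene,side
```

```text
t 8.67 tcp [0.6279 0.0412 0.2098] F [-0.8 -1.1  7. ] g 0.268 ang -16.8 r 0.0751
scene [[271.5, 163.0], [271.5, 165.5], [271.4, 167.9]]
crop scene 223 117 4.0625
side [[222.5, 186.6], [222.8, 190.5], [223.1, 194.3]]
crop side 174 142 4.0625
```

View pics/g12.png

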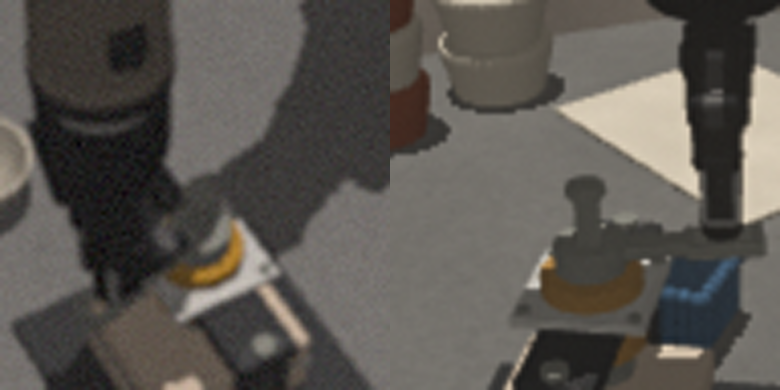

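Still up in the side view, at row 183.

Request:
drive_tool --increments "0.0015 0.0059 0 0;0.0011 0.0060 0 0;0.0006 0.0060 0 0;0.0001 0.0061 0 0"

```text
t: 9.1
eef_pos: [0.6313, 0.0652, 0.2098]
tool_rot: [-0.0, 0.193, 0.981, -0.0]
contact_force: [-0.8, -1.6, 7.0]
gripper_width: 0.264
```

```bash
python3 look.py g13 scene,side
```

```text
t 9.1 tcp [0.6313 0.0652 0.2098] F [-0.8 -1.6  7. ] g 0.264 ang 1.6 r 0.0753
scene [[271.5, 163.0], [271.5, 165.5], [271.4, 167.9]]
crop scene 223 117 4.0625
side [[222.5, 186.6], [222.8, 190.5], [223.1, 194.3]]
crop side 174 142 4.0625
```

View pics/g13.png

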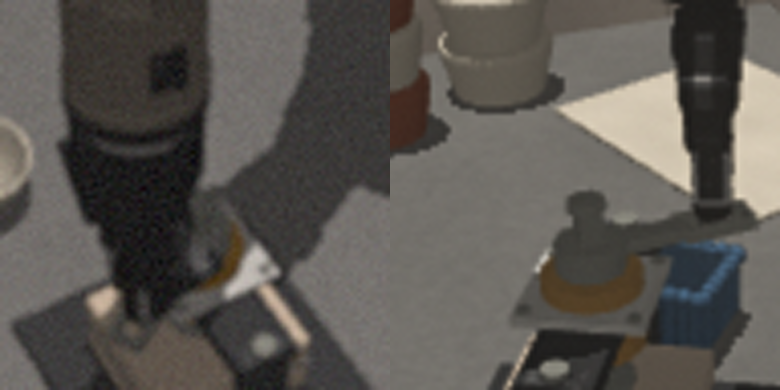

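The cap is now at side-view row ~199, was 183, which is about 10 mm lower. The bolt dropped between -17° and +2°, after 4.1 to 4.4 rad backward. I'll dwell there, then turn forward about 6.45 rad.

Run:
```python
import numpy as np
a0=np.radians(1.3); st=-0.1; r=.076
for k in range(0,72,12):
    th=a0+st*np.arange(k,k+13); P=np.c_[np.cos(th),np.sin(th)]*r
    print(k,round(np.degrees(th[-1])%360), ';'.join('%.4f %.4f 0 0'%tuple(d) for d in np.diff(P,axis=0)))
```

```text
0 293 -0.0002 -0.0076 0 0;-0.0010 -0.0075 0 0;-0.0017 -0.0074 0 0;-0.0024 -0.0072 0 0;-0.0031 -0.0069 0 0;-0.0038 -0.0066 0 0;-0.0045 -0.0062 0 0;-0.0051 -0.0057 0 0;-0.0056 -0.0051 0 0;-0.0061 -0.0046 0 0;-0.0065 -0.0039 0 0;-0.0069 -0.0033 0 0
12 224 -0.0072 -0.0026 0 0;-0.0074 -0.0018 0 0;-0.0075 -0.0011 0 0;-0.0076 -0.0003 0 0;-0.0076 0.0004 0 0;-0.0075 0.0012 0 0;-0.0073 0.0019 0 0;-0.0071 0.0027 0 0;-0.0068 0.0033 0 0;-0.0065 0.0040 0 0;-0.0060 0.0046 0 0;-0.0055 0.0052 0 0
24 155 -0.0050 0.0057 0 0;-0.0044 0.0062 0 0;-0.0037 0.0066 0 0;-0.0031 0.0070 0 0;-0.0023 0.0072 0 0;-0.0016 0.0074 0 0;-0.0009 0.0075 0 0;-0.0001 0.0076 0 0;0.0007 0.0076 0 0;0.0014 0.0075 0 0;0.0021 0.0073 0 0;0.0029 0.0070 0 0
36 86 0.0035 0.0067 0 0;0.0042 0.0063 0 0;0.0048 0.0059 0 0;0.0054 0.0054 0 0;0.0059 0.0048 0 0;0.0063 0.0042 0 0;0.0067 0.0035 0 0;0.0070 0.0029 0 0;0.0073 0.0021 0 0;0.0075 0.0014 0 0;0.0076 0.0006 0 0;0.0076 -0.0001 0 0
48 18 0.0075 -0.0009 0 0;0.0074 -0.0016 0 0;0.0072 -0.0024 0 0;0.0070 -0.0031 0 0;0.0066 -0.0037 0 0;0.0062 -0.0044 0 0;0.0057 -0.0050 0 0;0.0052 -0.0055 0 0;0.0046 -0.0060 0 0;0.0040 -0.0065 0 0;0.0033 -0.0068 0 0;0.0026 -0.0071 0 0
60 309 0.0019 -0.0073 0 0;0.0012 -0.0075 0 0;0.0004 -0.0076 0 0;-0.0003 -0.0076 0 0;-0.0011 -0.0075 0 0;-0.0018 -0.0074 0 0;-0.0026 -0.0072 0 0;-0.0033 -0.0069 0 0;-0.0039 -0.0065 0 0;-0.0046 -0.0061 0 0;-0.0051 -0.0056 0 0;-0.0057 -0.0050 0 0
```

Request:
drive_tool --increments "0 0 0 0;0 0 0 0;0 0 0 0"

```text
t: 9.45
eef_pos: [0.6312, 0.0667, 0.2098]
tool_rot: [-0.0, 0.193, 0.981, 0.001]
contact_force: [-0.6, 1.6, 6.9]
gripper_width: 0.268
```

```bash
python3 look.py g14 side,wrist
```

```text
t 9.45 tcp [0.6312 0.0667 0.2098] F [-0.6  1.6  6.9] g 0.268 ang 2.8 r 0.0753
side [[222.5, 186.6], [222.8, 190.5], [223.1, 194.3]]
crop side 174 142 4.0625
wrist [[163.9, 115.6], [170.4, 113.5], [176.1, 111.6]]
crop wrist 74 17 2.03125
```

View pics/g14.png

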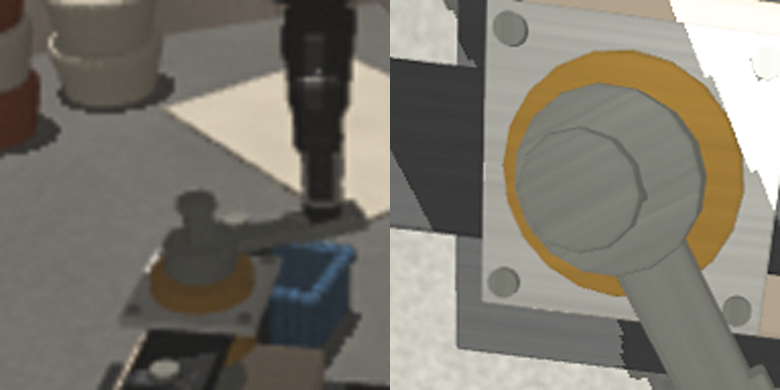

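The drop is confirmed: side cap row is ~200, well clear of 183. The dwell is done, so now I'll turn forward (clockwise).

Request:
drive_tool --increments "-0.0002 -0.0076 0 0;-0.0010 -0.0075 0 0;-0.0017 -0.0074 0 0;-0.0024 -0.0072 0 0;-0.0031 -0.0069 0 0;-0.0038 -0.0066 0 0;-0.0045 -0.0062 0 0;-0.0051 -0.0057 0 0;-0.0056 -0.0051 0 0;-0.0061 -0.0046 0 0;-0.0065 -0.0039 0 0;-0.0069 -0.0033 0 0"

```text
t: 10.55
eef_pos: [0.5846, -0.006, 0.2098]
tool_rot: [0.001, 0.193, 0.981, 0.001]
contact_force: [2.1, 0.9, 5.4]
gripper_width: 0.268
```

```bash
python3 look.py g15 side,scene
```

```text
t 10.55 tcp [ 0.5846 -0.006   0.2098] F [2.1 0.9 5.4] g 0.268 ang -67.5 r 0.0747
side [[222.5, 186.6], [222.8, 190.5], [223.1, 194.3]]
crop side 174 142 4.0625
scene [[271.5, 163.0], [271.5, 165.5], [271.4, 167.9]]
crop scene 223 117 4.0625
```

View pics/g15.png

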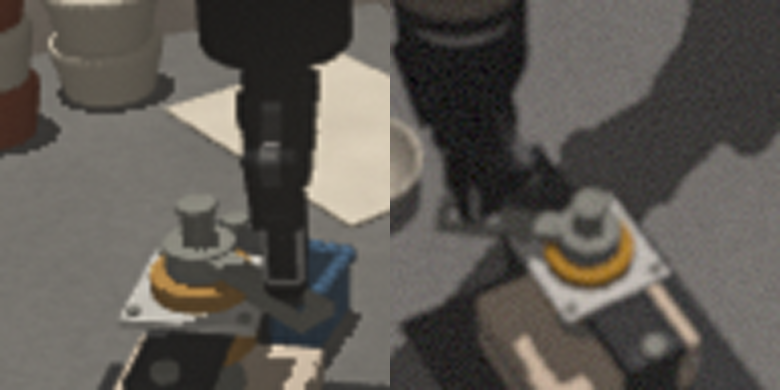

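The cap is lower again, at side row ~203, and the crank has followed. Continuing.

Request:
drive_tool --increments "-0.0072 -0.0026 0 0;-0.0074 -0.0018 0 0;-0.0075 -0.0011 0 0;-0.0076 -0.0003 0 0;-0.0076 0.0004 0 0;-0.0075 0.0012 0 0;-0.0073 0.0019 0 0;-0.0071 0.0027 0 0;-0.0068 0.0033 0 0;-0.0065 0.0040 0 0;-0.0060 0.0046 0 0;-0.0055 0.0052 0 0"

```text
t: 11.65
eef_pos: [0.5004, 0.0111, 0.2098]
tool_rot: [0.0, 0.193, 0.981, 0.0]
contact_force: [1.6, -0.8, 6.2]
gripper_width: 0.27
```

Request:
drive_tool --increments "-0.0050 0.0057 0 0;-0.0044 0.0062 0 0;-0.0037 0.0066 0 0;-0.0031 0.0070 0 0;-0.0023 0.0072 0 0;-0.0016 0.0074 0 0;-0.0009 0.0075 0 0;-0.0001 0.0076 0 0;0.0007 0.0076 0 0;0.0014 0.0075 0 0;0.0021 0.0073 0 0;0.0029 0.0070 0 0"

```text
t: 12.65
eef_pos: [0.4863, 0.0958, 0.2097]
tool_rot: [-0.0, 0.193, 0.981, -0.0]
contact_force: [0.1, -1.8, 8.0]
gripper_width: 0.268
```

```bash
python3 look.py g16 side,scene
```

```text
t 12.65 tcp [0.4863 0.0958 0.2097] F [ 0.1 -1.8  8. ] g 0.268 ang 154.8 r 0.077
side [[222.5, 186.6], [222.8, 190.5], [223.1, 194.3]]
crop side 174 142 4.0625
scene [[271.5, 163.0], [271.5, 165.5], [271.4, 167.9]]
crop scene 223 117 4.0625
```

View pics/g16.png

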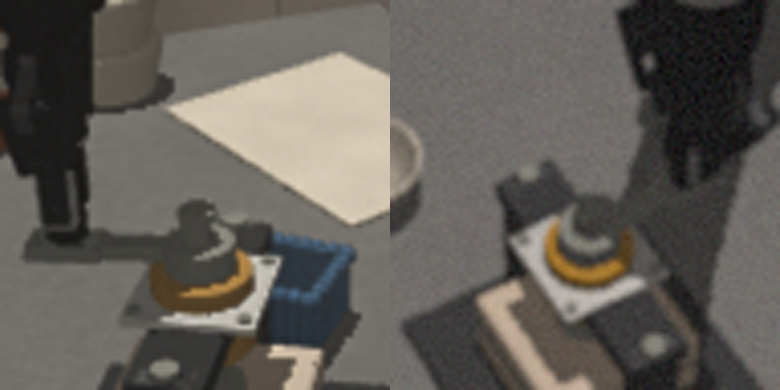

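The cap is at row ~208, on track at a bit over half a turn. Continuing.

Request:
drive_tool --increments "0.0035 0.0067 0 0;0.0042 0.0063 0 0;0.0048 0.0059 0 0;0.0054 0.0054 0 0;0.0059 0.0048 0 0;0.0063 0.0042 0 0;0.0067 0.0035 0 0;0.0070 0.0029 0 0;0.0073 0.0021 0 0;0.0075 0.0014 0 0;0.0076 0.0006 0 0;0.0076 -0.0001 0 0"

```text
t: 13.75
eef_pos: [0.5601, 0.1396, 0.2097]
tool_rot: [-0.001, 0.193, 0.981, -0.0]
contact_force: [-2.1, -0.8, 8.9]
gripper_width: 0.267
```

Request:
drive_tool --increments "0.0075 -0.0009 0 0;0.0074 -0.0016 0 0;0.0072 -0.0024 0 0;0.0070 -0.0031 0 0;0.0066 -0.0037 0 0;0.0062 -0.0044 0 0;0.0057 -0.0050 0 0;0.0052 -0.0055 0 0;0.0046 -0.0060 0 0;0.0040 -0.0065 0 0;0.0033 -0.0068 0 0;0.0026 -0.0071 0 0"

```text
t: 14.75
eef_pos: [0.6275, 0.0872, 0.2098]
tool_rot: [-0.0, 0.192, 0.981, 0.001]
contact_force: [-0.9, 1.7, 7.1]
gripper_width: 0.267
```

Request:
drive_tool --increments "0.0019 -0.0073 0 0;0.0012 -0.0075 0 0;0.0004 -0.0076 0 0;-0.0003 -0.0076 0 0;0 0 0 0;0 0 0 0;0 0 0 0;0 0 0 0"

```text
t: 15.42
eef_pos: [0.6306, 0.0558, 0.2098]
tool_rot: [-0.0, 0.193, 0.981, -0.0]
contact_force: [-0.5, -0.8, 6.8]
gripper_width: 0.265
```

```bash
python3 look.py g17 side,wrist
python3 - <<'E'
from station import bot
import cv2
cv2.imwrite('pics/final_side.png',bot.read_camera('side')[:,:,::-1]);cv2.imwrite('pics/final_scene.png',bot.read_camera('scene')[:,:,::-1])
E
```

```text
t 15.42 tcp [0.6306 0.0558 0.2098] F [-0.5 -0.8  6.8] g 0.265 ang -5.5 r 0.0749
side [[222.5, 186.6], [222.8, 190.5], [223.1, 194.3]]
crop side 174 142 4.0625
wrist [[192.5, 105.1], [197.0, 103.7], [200.9, 102.5]]
crop wrist 101 7 2.03125
```

View pics/g17.png

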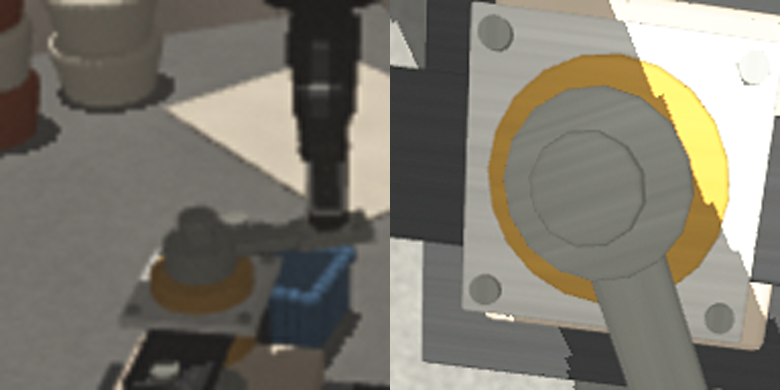

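View pics/final_side.png

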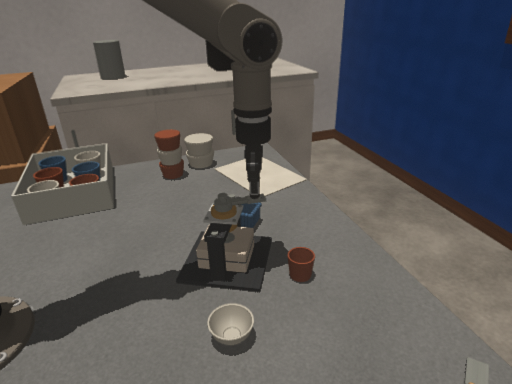

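View pics/final_scene.png

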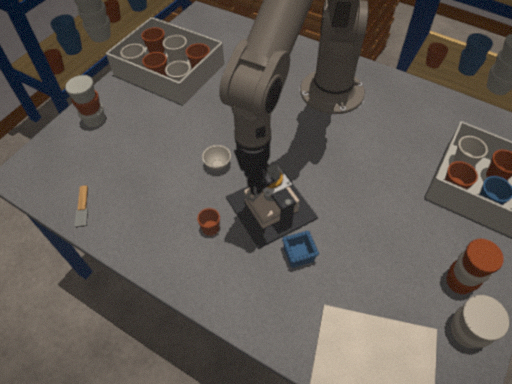

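The side cap row went 183 → 200 → 214, and 20 mm predicts about 214. The wrist view agrees: the cap looks smaller, about 9 mm further away than at the drop. The bystanders are unmoved and the grip is closed on the knob at 60 N, so I'm handing in.

Run:
```python
from station import bot
print(abs(bot.get_obs()['joint_vel']).max()); print(bot.hand_in())
```

```text
0.0008724266173591236
the job is handed in; nothing more can be done
None
```

The bolt dropped into the thread start, and I then turned it forward one full turn. I handed in with the crank knob still gripped; no verdict was reported.

- **Backward turn:** the drop came between 4.1 and 4.4 rad counter-clockwise. I held there about 0.4 s, and in the side view the cap sat about 10 mm lower, as expected.
- **Forward turn:** I stopped at a knob angle of -5.5° in the world frame. The drop was somewhere between -17° and +2°, so this is one turn past it to within about 12°.
- **Height check:** the enlarged side view put the cap at row 214, against 183 at the start and 200 at the drop. That matches the prediction for 20 mm down. The wrist view agrees, with the cap about 9 mm further away than at the drop.
- **Arm at hand-in:** it was at rest, with joint speeds below 0.001 rad/s. The gripper was commanded to 60 N and stopped on the knob at 0.265 of full opening.
- **Planter, bowl and cup:** they looked upright and unmoved by eye in the final pictures. I did not re-measure them, and the planter is partly behind the crank in the side view.
- **Unexplained reading:** the tool felt a steady upward force of 5–9 N while gripping. It stayed far below the limits and I did not look into it.

No check failed or disagreed.

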